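# Swing the watering spout over the olive pot and open the tap

## Robot

A 7-joint arm with a two-finger parallel gripper is mounted at the origin on the work surface. World frame = base frame: x ahead of the robot, y to its left, z up, the work surface at z = 0. Lengths are in m, angles in rad, forces in N, time in s.
With the tool pointing down it reaches from about 0.4 to 0.85 m from the base axis. Payload 4.5 kg.
Tool frame: the origin (TCP) lies between the finger pads; the fingertips stand r.tip_reach ahead of it and the grasp point (between the pads) lies 3 mm ahead of it (r.tip_reach is the distance from the TCP to the fingertips, in m); z points along the fingers, y is the line along which they close (so a half turn about z gives the same grasp; the last joint's range is limited). The gripper opens to 88 mm and grips with 3 to 60 N. Pads are 18 mm wide; open, the fingers measure 123 mm over their backs; the gripper's body (75 mm by 187 mm) begins 45 mm behind the grasp point.
Start: joints at [-1.153, 0.689, -0.195, 1.565, 0.157, 0.902, -0.215], TCP at [0.234, 0.58, 0.261] pointing down, gripper open.
Joint ranges: [-3.01, 3.01], [-0.46, 2.08], [-1.47, 1.51], [0.13, 2.56], [-1, 4.14], [0.04, 2.09], [-2.66, 2.66]. Speed limits (rad/s): [2.57, 2.57, 3.14, 3.14, 3.14, 3.14, 3.14].

## Interface

Orientations are given as a unit quaternion [x, y, z, w].
In Python, from plant import r gives the robot as it stands.
- The arm moves only by the tool step_arm, never from a script. Its argument "motion" is a list of rows, each an object with "dp": the shift along the tool's x, y, z in mm, a list of three; "twist": the turn, a rotation vector about the tool's x, y, z in rad, a list of three; "hand": the opening, from -1 (shut) to 1 (fully open). In form: [{"dp": [dx, dy, dz], "twist": [rx, ry, rz], "hand": hand}, ...]. A call has 1 to 5 rows; each row is the pose to reach, as a shift and turn from the pose commanded when the call began, along the tool's axes at that moment; what a row does not reach only later rows make up. A row lasts 1/8 s, in which the tool goes at most 62.5 mm and 10.7 degrees, less where a joint would pass 70% of its speed; a pose out of reach is approached as far as the arm can. A call with a gripper value outside its range is refused whole. The fingers move at their own pace and stop on an object; "force" is the grip in N (left out, the last holds). Time passes only in rows, so rows that repeat a pose let the fingers close. It gives the time, the measured TCP pose, the force, the opening and the grip force at its end, in the units of the state.
- r.get_state(): the state, without advancing time (a new reading comes with each control period).
- r.snapshot(name): name is "scene" or "top"; returns a dict with "pixels" (384x512x3 uint8, red, green, blue), "depth" (384x512 float32, m along the optical axis (not along the pixel's ray), 0 where there is no reading), "fx", "fy", "cx", "cy" (pixels), "D" ([k1, k2, p1, p2, k3] as OpenCV has them; the pictures are not rectified), "xyz" and "orientation" of the camera in the world. Camera axes: x right, y down, z forward; pixel columns grow to the right and rows downward; lengths in m; the calibration is good to about 2 mm. A picture is of the moment at which its call begins.
- r.finish_job(): hands the job in; it is judged then, once.
Trained networks look in the newest picture that a camera, given by its name, has taken for a name from the list of things; names that differ only in an ending like _2 or _b are one class to them, and where a whole thing is asked for, a point or a joint stands for the part that bears it (a point fixed in the world has none). Each returns a list of dicts, best first, with "score" (0 to 1); they miss things now and then, are a little off and sometimes report something else, mostly with a low value. They report only what shows in the picture. A call takes as long as a camera call. They do not tell look-alikes from the thing itself.
- r.search_frame(camera, thing): "at" ([x, y, z] in m, in the coordinates of the camera as it stood for that picture, good to about 4 mm: the middle of the surface that is visible of it).
The state is a dict: "clock": time; "q": joint angles; "qd": joint speeds; "joint_torque": joint torques, N m; "tool_pos": TCP position; "eef_rot": TCP orientation; "contact_force": force on the tool from outside, world axes, zero at the start; "moment": the same for the moment, N m; "opening": opening from 0.0 (shut) to 1.0 (fully open); "finger_force": force on a finger pad.
Only numpy, scipy, OpenCV 4.12 (cv2) and the standard library are available. Lean on these libraries where they do the work, as an engineer would, in place of code of your own. Each camera call takes 0.05 s, during which the arm holds its last target. There are 200 camera calls.

## Task

Push the swivelling watering spout round with a finger until its outlet stands over the middle of the olive pot. Only then push the red tap lever round to its fully open stop, leaving the spout over the pot. Do not shift or lift the pots, the seedling tray, the rake or the pot feet.

Things in the scene. Friction and masses are not known exactly. Their poses are not given: they have to be found in the camera images.
- spout (a joint): Swing of the spout (rad) about the upright post; positive is clockwise from above. At 0 it points along -x of post_axis (to the robot), at +1.57 along +y. Stops -1.6 and 1.3; starts parked at -1.5 to -1.25. A straight level steel tube 18 mm thick, centre line 160 mm above the table. Friction 0.08 N m (1 N of push at 80 mm from the axis); stays where left.
- post_axis (a point): On the axis of the upright post, 160 mm above the table (spout's centre line). The tap set (post with foot of 38 mm radius, copper pipe, brass valve) is fixed to the table, turned up to 0.15 rad; this point's x axis points away from the robot, y left, z up. The brass hub on the post is 40 mm across, top at 176 mm.
- outlet (a point): Centre of the lower mouth of the brass nozzle that hangs from the free end of the spout: 20 mm diameter, 126 mm above the table, 160 mm from the post's axis. Nothing under the spout is taller than 95 mm.
- lever (a joint): Turn of the red tap lever (rad) about a vertical axis; positive is clockwise from above. 0 is closed: it points along -x of post_axis (to the robot, across the pipe). The stop at 1.57 is fully open: it points along +y of that point (along the pipe). Starts at 0 to 0.12. Friction 0.06 N m (under 1 N at its tip); stays where left.
- lever_axis (a point): On the lever's axis, at the lever's mid height (80 mm above the table), over the brass valve, 70 mm to -x and 280 mm to +y of the post in the tap set's axes.
- lever_tip (a point): Free end of the red lever, on its centre line, 80 mm above the table, 95 mm from its axis. A flat bar 18 mm wide, 12 mm high. Under the open position lie the pipe (top 40 mm high, its end nut 47 mm) and the valve with its brass collars (38 mm across, tops 51 mm high, out to 45 mm from the axis along y); else the table.
- olive_pot: Olive-green ceramic pot, 95 mm high, 92 mm across the rim, 66 mm across the foot, 0.5 to 1 kg with soil and moss. Origin at the centre of its underside. Loose. One of three things that stand 160 mm from the post at about -0.87, 0 and +0.87 rad of spout swing (6 mm scatter); which is where is drawn each time.
- clay_pot: Terracotta pot of the same size as the olive one. Origin at the centre of its underside. Loose, to be left alone. One of three things that stand 160 mm from the post at about -0.87, 0 and +0.87 rad of spout swing (6 mm scatter); which is where is drawn each time.
- seed_tray: White plastic four-cell seedling tray, 85 x 85 x 50 mm, origin at the centre of its underside. Loose, to be left alone. One of three things that stand 160 mm from the post at about -0.87, 0 and +0.87 rad of spout swing (6 mm scatter); which is where is drawn each time.
- rake: Steel hand rake with a wooden handle, 250 mm long along its x axis, 91 mm wide, 24 mm high, lying on the table on the right of the post (-y). Origin on the table near its middle. To be left alone.
- pot_feet: Round grey silicone pot feet set, 68 mm across, 18 mm high, on the table between the pots and the lever, nearer to the robot. Origin at the centre of its underside. To be left alone.
Not all that is in view belongs to the job. Of the things that look like the olive_pot, take the one that is nearest to the robot's base at the start.

How it is judged:
By the outcome, as a careful person would: the job done as asked, in the order asked, and still so for the second after the job is handed in, with the robot touching nothing.
It also fails if it takes over 67 s, if anything falls off the work surface, if the arm or the gripper's body presses on something with over 40 N, if the wrist force passes 120 N, or if a joint passes its speed limit or range.

## Working session

There is one attempt and no reset: what is moved stays moved. The work goes in short steps, Python scripts to look and compute and a tool call to move; the robot and the scene stay as the last step left them, time stands still between calls to the robot, and variables do not carry over. Pictures are saved under pics/ and viewed, at most 10 in all, crops included, and the job is handed in when it is done.

Besides the shell and the picture viewer there is one more tool, called after "Request:" as name(argument=value, ...), one argument or row to a line, values as JSON. step_arm: Moves the arm, as the interface text tells. Its arguments: {"type":"object","properties":{"motion":{"type":"array"},"force":{"type":"number"}},"required":["motion"]}

```bash
mkdir -p pics
cat > h.py <<'E'
import numpy as np, cv2
from scipy.spatial.transform import Rotation as R
from plant import r
def Rc(s): return R.from_quat(s['orientation']).as_matrix()
def toworld(s,p): return Rc(s)@np.array(p)+np.array(s['xyz'])
def cloud(s):
    h,w=s['depth'].shape
    K=np.array([[s['fx'],0,s['cx']],[0,s['fy'],s['cy']],[0,0,1.]])
    uv=np.stack(np.meshgrid(np.arange(w),np.arange(h)),-1).reshape(-1,1,2).astype(np.float64)
    n=cv2.undistortPoints(uv,K,np.array(s['D'],float)).reshape(h,w,2)
    d=s['depth'][...,None]
    P=np.concatenate([n*d,d],-1)@Rc(s).T+np.array(s['xyz'])
    P[s['depth']<=0]=np.nan
    return P
def proj(s,X):
    K=np.array([[s['fx'],0,s['cx']],[0,s['fy'],s['cy']],[0,0,1.]])
    c=(np.array(X)-s['xyz'])@Rc(s)
    return cv2.projectPoints(c.reshape(-1,1,3),np.zeros(3),np.zeros(3),K,np.array(s['D'],float))[0].reshape(-1,2)
def save(s,n): cv2.imwrite('pics/'+n,s['pixels'][...,::-1])
E
python3 - <<'E'
from h import *
print(r.tip_reach, r.get_state())
ims=[]
for c in ['scene','top']:
    s=r.snapshot(c); ims.append(s['pixels']); np.savez(c+'0.npz',**s)
    print(c,s['xyz'],s['orientation'],s['fx'])
    for t in ['spout','post_axis','outlet','lever','lever_axis','lever_tip','olive_pot','clay_pot','seed_tray','rake','pot_feet']:
        for o in r.search_frame(c,t)[:3]:
            p=toworld(s,o['at']); print(t,round(o['score'],2),p.round(3),proj(s,p).round(0))
    save(s,c+'0.png')
E
```

```text
0.022 {'clock': 0.0, 'q': array([-1.15318958,  0.69001312, -0.19452478,  1.56635785,  0.15727517,
        0.90247349, -0.21510058]), 'qd': array([ 0.00164471,  0.00047206,  0.00182176,  0.00105851, -0.00033005,
       -0.00036939, -0.00123964]), 'joint_torque': array([ 7.34322111e-04, -5.27563906e+01, -1.26655217e+00, -1.53422123e+01,
       -5.27216261e-02,  7.01415076e-03,  1.82414415e-04]), 'tool_pos': array([0.23384089, 0.57896156, 0.25988839]), 'eef_rot': array([ 1.90689084e-01,  9.81650043e-01, -9.22511755e-04, -1.26625198e-04]), 'contact_force': array([0.33654957, 0.00582848, 0.33987604]), 'moment': array([-0.06242566,  0.03058332,  0.00929185]), 'finger_force': 0.0, 'opening': 1.0023432691388956}
scene [ 1.33983703 -0.49188582  0.66500034] [ 0.750145    0.44996522 -0.23980916 -0.42107642] 386.22663329856925
spout 0.94 [ 0.592 -0.158  0.166] [[235. 186.]]
post_axis 0.81 [ 0.592 -0.077  0.053] [[263. 215.]]
outlet 0.82 [ 0.592 -0.156  0.163] [[235. 187.]]
outlet 0.57 [0.532 0.038 0.041] [[287. 197.]]
lever 0.56 [0.542 0.199 0.091] [[334. 172.]]
lever_axis 0.65 [ 0.595 -0.077  0
[... 611 characters left out ...]
63299626711074
spout 0.67 [ 0.589 -0.144  0.168] [[278. 178.]]
post_axis 0.66 [0.579 0.02  0.049] [[213. 192.]]
outlet 0.79 [ 0.585 -0.142  0.165] [[277. 180.]]
outlet 0.66 [ 0.489 -0.203  0.08 ] [[300. 222.]]
lever 0.68 [0.53  0.203 0.087] [[140. 211.]]
lever_axis 0.69 [0.575 0.022 0.048] [[212. 194.]]
lever_tip 0.85 [0.531 0.204 0.091] [[139. 210.]]
olive_pot 0.88 [0.745 0.011 0.079] [[214. 128.]]
olive_pot 0.85 [ 0.45  -0.071  0.081] [[249. 239.]]
olive_pot 0.85 [ 0.77  -0.136  0.081] [[270. 117.]]
clay_pot 0.83 [ 0.488 -0.201  0.081] [[300. 223.]]
seed_tray 0.9 [0.517 0.047 0.037] [[203. 216.]]
rake 0.63 [ 0.546 -0.35   0.011] [[350. 202.]]
pot_feet 0.81 [0.437 0.107 0.007] [[182. 248.]]
```

Run:
```python
import numpy as np,cv2
a=[np.load(c+'0.npz')['pixels'][...,::-1] for c in('scene','top')]
cv2.imwrite('pics/top_crop.png',cv2.resize(a[1][90:310,80:380],None,fx=2.6,fy=2.6))
```

```text
(no output)
```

View pics/top_crop.png

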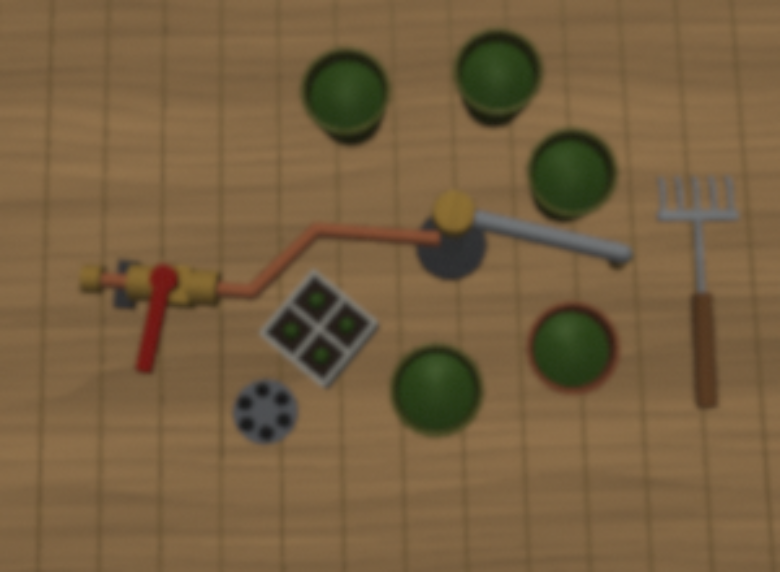

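View pics/scene0.png

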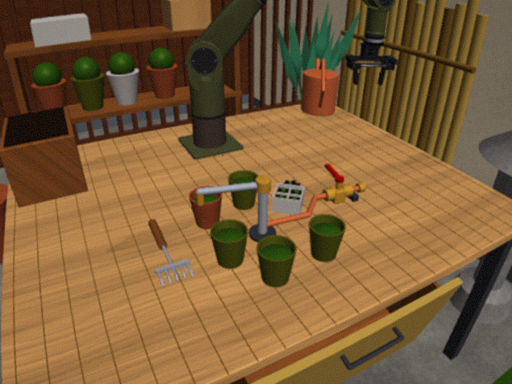

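The top crop shows four olive-green pots: (437,390) near the robot, and (572,173), (498,72) and (345,92) beyond the post. The nearest one, between the terracotta pot (572,347) and the tray (320,330), is the olive pot. The spout points right to (625,255) and the red lever tip is at (145,370). Next I'll measure these from depth.

```bash
cat > meas.py <<'E'
from h import *
def circ(p):
    A=np.c_[2*p,np.ones(len(p))]; s=np.linalg.lstsq(A,(p**2).sum(1),rcond=None)[0]; return s[:2],np.sqrt(s[2]+s[:2]@s[:2])
def measure(S,verbose=True):
    P=[];C=[]
    for s in S:
        p=cloud(s).reshape(-1,3); k=np.isfinite(p).all(1); P.append(p[k]); C.append(cv2.cvtColor(s['pixels'],cv2.COLOR_RGB2HSV).reshape(-1,3)[k])
    for i,(p,c) in enumerate(zip(P,C)):
        x,y,z=p.T; H,Sa,V=c.T.astype(int)
        print('cam',i)
        m=(z>.168)&(z<.185)&(H>12)&(H<30)&(Sa>120)&(x>.5)&(x<.7)&(abs(y+.06)<.1)
        print('hub top',m.sum(),p[m].mean(0).round(4),(p[m].min(0)+p[m].max(0))/2)
        m=(z>.15)&(z<.178)&(Sa<90)&(abs(x-.59)<.2)&(abs(y+.06)<.25)
        if m.sum()>5:
            q=p[m]; mu=q.mean(0); d=np.linalg.svd(q-mu)[2][0]; t=(q-mu)@d; print('spout',m.sum(),mu.round(4),d.round(3),t.min().round(3),t.max().round(3))
        m=(z>.07)&(z<.1)&((H<6)|(H>174))&(Sa>150)&(y>.1)&(y<.35)&(x<.65)
        if m.sum()>5:
            q=p[m]; mu=q.mean(0); d=np.linalg.svd(q-mu)[2][0]; t=(q-mu)@d; print('lever',m.sum(),mu.round(4),d.round(3),(mu+d*t.min()).round(4),(mu+d*t.max()).round(4))
        m=(z>.088)&(z<.102)&(abs(x-.45)<.07)&(abs(y+.072)<.07)
        print('olive rim',m.sum(),circ(p[m][:,:2]),np.median(p[m],0))
        m=(z<.02)&(V<100)&(Sa<110)&(abs(x-.59)<.08)&(abs(y+.06)<.08)
        if m.sum()>5: print('foot',m.sum(),p[m].mean(0).round(4))
E
python3 - <<'E'
from meas import *
measure([dict(np.load(c+'0.npz')) for c in('scene','top')])
E
```

```text
cam 0
hub top 134 [ 0.6139 -0.0898  0.1758] [ 0.60962125 -0.08829015  0.17421632]
spout 426 [ 0.5895 -0.1784  0.1652] [-0.258 -0.966 -0.   ] -0.074 0.075
lever 113 [0.5274 0.2007 0.0866] [ 0.999 -0.048  0.007] [-1.1252  0.28    0.0744] [0.5828 0.1981 0.087 ]
olive rim 123 (array([ 0.45152677, -0.0673033 ]), np.float64(0.04234268391167435)) [ 0.42231207 -0.0581742   0.09421085]
foot 237 [ 0.6134 -0.0957  0.0131]
cam 1
hub top 214 [ 0.6052 -0.0878  0.1761] [ 0.60566076 -0.08841404  0.17528925]
spout 469 [ 0.5806 -0.1773  0.1673] [-0.256 -0.967 -0.001] -0.078 0.076
lever 245 [0.5292 0.205  0.086 ] [-0.978  0.207  0.001] [0.5771 0.1948 0.086 ] [0.4755 0.2164 0.0861]
olive rim 250 (array([ 0.44849486, -0.06781079]), np.float64(0.042523254715431724)) [ 0.45079371 -0.06756162  0.09464664]
foot 343 [ 0.5924 -0.0892  0.0117]
```

Request:
step_arm(
  motion=[
    {"dp": [-44,-40,0],"twist": [0,0,-0.08],"hand": -1},
    {"dp": [-89,-81,0],"twist": [0,0,-0.16],"hand": -1},
    {"dp": [-133,-121,0],"twist": [0,0,-0.24],"hand": -1},
    {"dp": [-177,-161,0],"twist": [0,0,-0.32],"hand": -1},
    {"dp": [-222,-202,0],"twist": [0,0,-0.384],"hand": -1},
  ],
)

```text
clock: 1.82
tool_pos: [0.3651, 0.3076, 0.261]
eef_rot: [-0.001, 1.0, 0.0, 0.0]
contact_force: [-0.4, -0.1, 0.0]
opening: 0.459
finger_force: 0.0
```

Request:
step_arm(
  motion=[
    {"dp": [-26,-52,0],"twist": [0,0,0],"hand": -1},
    {"dp": [-52,-104,0],"twist": [0,0,0],"hand": -1},
    {"dp": [-78,-156,0],"twist": [0,0,0],"hand": -1},
    {"dp": [-104,-208,0],"twist": [0,0,0],"hand": -1},
    {"dp": [-130,-260,0],"twist": [0,0,0],"hand": -1},
  ],
)

```text
clock: 2.45
tool_pos: [0.4952, 0.0475, 0.261]
eef_rot: [-0.0, 1.0, 0.0, 0.0]
contact_force: [1.1, 0.2, 0.8]
opening: 0.004
finger_force: 0.0
```

Request:
step_arm(
  motion=[
    {"dp": [-26,-52,0],"twist": [0,0,0],"hand": -1},
    {"dp": [-52,-104,0],"twist": [0,0,0],"hand": -1},
    {"dp": [-78,-156,0],"twist": [0,0,0],"hand": -1},
    {"dp": [-104,-208,0],"twist": [0,0,0],"hand": -1},
    {"dp": [-130,-258,0],"twist": [0,0,0],"hand": -1},
  ],
)

```text
clock: 3.08
tool_pos: [0.625, -0.2109, 0.2608]
eef_rot: [0.0, 1.0, 0.0, 0.0]
contact_force: [0.5, 0.4, 0.2]
opening: 0.003
finger_force: 0.0
```

Run:
```python
import numpy as np
post=np.array([.607,-.088])
for th in [255,245,235,225,215,205,195,185,180,176,172.7]:
    t=np.radians(th);u=np.array([np.cos(t),np.sin(t)]);n=np.array([-u[1],u[0]])
    F=post+.115*u+n*(.009+.009*abs(n[0])+.0175*abs(n[1])); d=(F-[.625,-.211])*1000
    print(th,F.round(3),'tool dp',(-d[0]).round(),d[1].round())
```

```text
255 [ 0.599 -0.205] tool dp 26.0 6.0
245 [ 0.581 -0.203] tool dp 44.0 8.0
235 [ 0.563 -0.197] tool dp 62.0 14.0
225 [ 0.545 -0.189] tool dp 80.0 22.0
215 [ 0.529 -0.177] tool dp 96.0 34.0
205 [ 0.515 -0.163] tool dp 110.0 48.0
195 [ 0.503 -0.145] tool dp 122.0 66.0
185 [ 0.495 -0.125] tool dp 130.0 86.0
180 [ 0.492 -0.114] tool dp 133.0 96.0
176 [ 0.49  -0.107] tool dp 135.0 104.0
172.7 [ 0.489 -0.101] tool dp 136.0 110.0
```

Request:
step_arm(
  motion=[
    {"dp": [0,0,48],"twist": [0,0,0],"hand": -1},
    {"dp": [0,0,96],"twist": [0,0,0],"hand": -1},
    {"dp": [0,0,96],"twist": [0,0,0],"hand": -1},
  ],
)

```text
clock: 3.45
tool_pos: [0.6216, -0.2085, 0.1611]
eef_rot: [-0.0, 1.0, 0.001, -0.004]
contact_force: [-1.0, 0.1, 0.5]
opening: 0.005
finger_force: 0.0
```

Request:
step_arm(
  motion=[
    {"dp": [15,3,0],"twist": [0,0,0],"hand": -1},
    {"dp": [26,6,0],"twist": [0,0,0],"hand": -1},
    {"dp": [35,7,0],"twist": [0,0,0],"hand": -1},
    {"dp": [44,8,0],"twist": [0,0,0],"hand": -1},
    {"dp": [53,11,0],"twist": [0,0,0],"hand": -1},
  ],
)

```text
clock: 4.08
tool_pos: [0.5713, -0.198, 0.1652]
eef_rot: [0.0, 1.0, -0.0, 0.001]
contact_force: [1.7, -0.5, 0.1]
opening: 0.008
finger_force: 0.5
```

Request:
step_arm(
  motion=[
    {"dp": [9,3,0],"twist": [0,0,0],"hand": -1},
    {"dp": [18,7,0],"twist": [0,0,0],"hand": -1},
    {"dp": [27,11,0],"twist": [0,0,0],"hand": -1},
    {"dp": [35,17,0],"twist": [0,0,0],"hand": -1},
    {"dp": [43,23,0],"twist": [0,0,0],"hand": -1},
  ],
)

```text
clock: 4.7
tool_pos: [0.5278, -0.1744, 0.1647]
eef_rot: [-0.0, 1.0, 0.0, 0.0]
contact_force: [0.7, 0.3, -0.2]
opening: 0.006
finger_force: 0.5
```

Run:
```python
from meas import *
S=[r.snapshot(c) for c in('scene','top')]
measure(S); print(r.get_state()['tool_pos'])
cv2.imwrite('pics/mid.png',cv2.resize(np.hstack([S[0]['pixels'][130:300,150:350],S[1]['pixels'][130:300,180:380]])[...,::-1],None,fx=2,fy=2))
```

```text
cam 0
hub top 134 [ 0.6134 -0.0899  0.1759] [ 0.61091372 -0.08761215  0.17461607]
spout 322 [ 0.5494 -0.1433  0.1654] [ 0.692  0.722 -0.   ] -0.083 0.062
lever 111 [0.528  0.2002 0.0869] [ 0.999 -0.048 -0.006] [-1.1415  0.2799  0.0965] [0.5844 0.1975 0.0866]
olive rim 153 (array([ 0.45300108, -0.06712317]), np.float64(0.04289029089610384)) [ 0.44989673 -0.0679147   0.09398084]
foot 235 [ 0.6133 -0.096   0.0131]
cam 1
hub top 213 [ 0.6056 -0.0879  0.1761] [ 0.60557023 -0.08845438  0.17457633]
spout 315 [ 0.5243 -0.141   0.1673] [-0.841 -0.541 -0.009] -0.078 0.072
lever 243 [0.5293 0.2048 0.0862] [-0.977  0.211 -0.005] [0.5772 0.1945 0.0864] [0.4755 0.2165 0.0859]
olive rim 255 (array([ 0.44866043, -0.06784202]), np.float64(0.04237013311519034)) [ 0.45106227 -0.06752067  0.09476671]
foot 155 [ 0.5935 -0.0718  0.0117]
[ 0.52690233 -0.17378099  0.16458772]
```

View pics/mid.png

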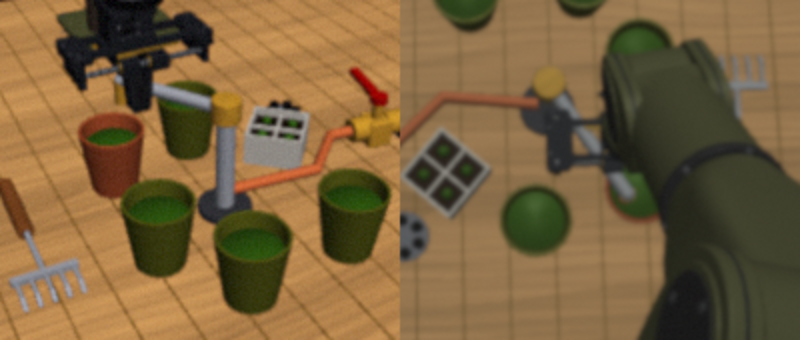

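The left half shows the finger at (138,80) pushing the spout (160,90) towards the olive pot (187,120), and the pots haven't been disturbed. I'll continue the push.

Request:
step_arm(
  motion=[
    {"dp": [7,7,0],"twist": [0,0,0],"hand": -1},
    {"dp": [14,14,0],"twist": [0,0,0],"hand": -1},
    {"dp": [20,23,0],"twist": [0,0,0],"hand": -1},
    {"dp": [26,32,0],"twist": [0,0,0],"hand": -1},
    {"dp": [30,42,0],"twist": [0,0,0],"hand": -1},
  ],
)

```text
clock: 5.42
tool_pos: [0.4978, -0.1322, 0.1647]
eef_rot: [-0.0, 1.0, -0.0, -0.0]
contact_force: [0.6, -1.1, -0.4]
opening: 0.001
finger_force: 0.4
```

Request:
step_arm(
  motion=[
    {"dp": [4,9,0],"twist": [0,0,0],"hand": -1},
    {"dp": [7,16,0],"twist": [0,0,0],"hand": -1},
    {"dp": [9,22,0],"twist": [0,0,0],"hand": -1},
    {"dp": [9,22,0],"twist": [0,0,0],"hand": -1},
  ],
)

```text
clock: 5.92
tool_pos: [0.489, -0.1102, 0.1646]
eef_rot: [-0.001, 1.0, 0.0, -0.0]
contact_force: [-0.1, -0.4, 0.4]
opening: 0.005
finger_force: 0.0
```

Run:
```python
from meas import *
S=[r.snapshot(c) for c in('scene','top')]
measure(S); print(r.get_state()['tool_pos'])
```

```text
cam 0
hub top 136 [ 0.6138 -0.0899  0.1758] [ 0.61050123 -0.08826203  0.17386892]
spout 212 [ 0.5219 -0.0978  0.1664] [0.965 0.261 0.037] -0.044 0.067
lever 109 [0.5131 0.2011 0.0871] [ 0.999 -0.044 -0.002] [-1.147   0.2748  0.0897] [0.5833 0.198  0.087 ]
olive rim 124 (array([ 0.45276668, -0.0676832 ]), np.float64(0.042574758649775314)) [ 0.47630784 -0.08755431  0.0931381 ]
foot 235 [ 0.613  -0.0959  0.0131]
cam 1
hub top 218 [ 0.6053 -0.0881  0.1761] [ 0.60598278 -0.08733453  0.17509705]
spout 103 [ 0.4837 -0.0841  0.1668] [-1.     0.027 -0.008] -0.106 0.046
lever 244 [0.5293 0.2049 0.0859] [-0.978  0.208  0.   ] [0.577  0.1947 0.0859] [0.4756 0.2163 0.0859]
olive rim 155 (array([ 0.44830266, -0.06755394]), np.float64(0.04233014846899707)) [ 0.42620955 -0.060077    0.09471448]
foot 61 [ 0.6037 -0.0706  0.0114]
[ 0.48915857 -0.11086786  0.16461785]
```

Request:
step_arm(
  motion=[
    {"dp": [0,3,0],"twist": [0,0,0],"hand": -1},
    {"dp": [0,6,0],"twist": [0,0,0],"hand": -1},
    {"dp": [0,6,0],"twist": [0,0,0],"hand": -1},
  ],
)

```text
clock: 6.4
tool_pos: [0.4892, -0.1046, 0.1647]
eef_rot: [-0.0, 1.0, 0.0, -0.0]
contact_force: [0.8, 0.0, 1.0]
opening: 0.004
finger_force: 0.0
```

Request:
step_arm(
  motion=[
    {"dp": [0,-20,0],"twist": [0,0,0],"hand": -1},
    {"dp": [0,-50,0],"twist": [0,0,0],"hand": -1},
    {"dp": [0,-100,0],"twist": [0,0,0],"hand": -1},
    {"dp": [0,-150,0],"twist": [0,0,0],"hand": -1},
    {"dp": [0,-150,0],"twist": [0,0,0],"hand": -1},
  ],
)

```text
clock: 7.02
tool_pos: [0.4883, -0.2603, 0.1644]
eef_rot: [0.004, 1.0, -0.001, -0.0]
contact_force: [0.3, 0.2, 0.3]
opening: 0.004
finger_force: 0.0
```

Run:
```python
from meas import *
S=[r.snapshot(c) for c in('scene','top')]
measure(S); print(r.get_state()['tool_pos'])
for c,s in zip(('scene','top'),S):
  for t in('outlet','spout','olive_pot'):
    for o in r.search_frame(c,t)[:2]: print(c,t,o['score'],toworld(s,o['at']).round(3))
cv2.imwrite('pics/after.png',cv2.resize(np.hstack([S[0]['pixels'][140:270,170:340],S[1]['pixels'][140:270,180:350]])[...,::-1],None,fx=2.3,fy=2.3,interpolation=cv2.INTER_CUBIC))
```

```text
cam 0
hub top 136 [ 0.6141 -0.0899  0.1757] [ 0.61149559 -0.08830152  0.17403976]
spout 264 [ 0.5096 -0.1401  0.1662] [0.103 0.995 0.02 ] -0.136 0.067
lever 110 [0.5443 0.1995 0.087 ] [ 0.978 -0.206 -0.023] [0.4817 0.2127 0.0884] [0.5825 0.1914 0.0861]
olive rim 155 (array([ 0.45280708, -0.06733215]), np.float64(0.04272878939714856)) [ 0.45609657 -0.08138375  0.09372849]
foot 237 [ 0.6132 -0.0957  0.0131]
cam 1
hub top 214 [ 0.6053 -0.0881  0.1761] [ 0.60601412 -0.08736801  0.17619113]
spout 482 [ 0.5125 -0.0816  0.1675] [-0.998  0.071 -0.002] -0.083 0.075
lever 246 [0.5289 0.2048 0.0861] [-0.979  0.205  0.004] [0.5777 0.1946 0.0859] [0.4756 0.216  0.0864]
olive rim 225 (array([ 0.4484963 , -0.06784397]), np.float64(0.04240999874280708)) [ 0.44592087 -0.06244853  0.0951269 ]
foot 250 [ 0.5966 -0.0898  0.0121]
[ 0.48928578 -0.25470328  0.16454956]
scene outlet 0.81 [ 0.593 -0.087  0.166]
scene spout 0.7 [ 0.592 -0.085  0.165]
scene olive_pot 0.94 [0.766 0.004 0.083]
scene olive_pot 0.68 [ 0.476 -0.074  0.078]
top outlet 0.66 [ 0.549 -0.08   0.167]
top spout 0.92 [ 0.55  -0.083  0.169]
top olive_pot 0.74 [0.746 0.014 0.079]
top olive_pot 0.72 [ 0.658 -0.208  0.079]
```

View pics/after.png

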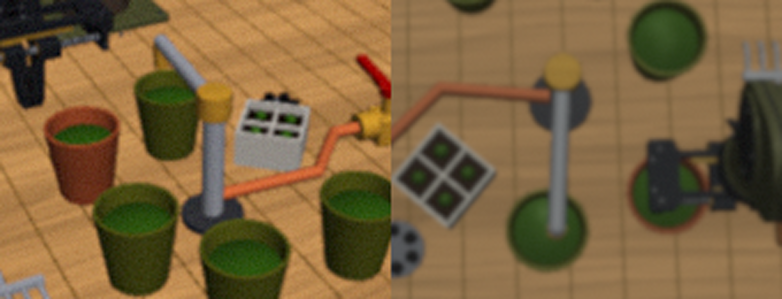

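The top view puts the outlet over the pot, but about 9 mm short of its middle on the -y side. It needs about 7 mm more finger travel.

Request:
step_arm(
  motion=[
    {"dp": [0,60,0],"twist": [0,0,0],"hand": -1},
    {"dp": [0,115,0],"twist": [0,0,0],"hand": -1},
    {"dp": [0,140,0],"twist": [0,0,0],"hand": -1},
    {"dp": [0,146,0],"twist": [0,0,0],"hand": -1},
    {"dp": [0,150,0],"twist": [0,0,0],"hand": -1},
  ],
)

```text
clock: 8.05
tool_pos: [0.4894, -0.1056, 0.1647]
eef_rot: [0.0, 1.0, -0.0, -0.0]
contact_force: [-0.0, 0.0, 0.1]
opening: 0.004
finger_force: 0.0
```

Request:
step_arm(
  motion=[
    {"dp": [0,3,0],"twist": [0,0,0],"hand": -1},
    {"dp": [0,5,0],"twist": [0,0,0],"hand": -1},
    {"dp": [0,7,0],"twist": [0,0,0],"hand": -1},
    {"dp": [0,7,0],"twist": [0,0,0],"hand": -1},
  ],
)

```text
clock: 8.55
tool_pos: [0.4894, -0.098, 0.1647]
eef_rot: [0.0, 1.0, 0.0, 0.0]
contact_force: [-0.1, -0.2, -0.3]
opening: 0.006
finger_force: 0.3
```

Request:
step_arm(
  motion=[
    {"dp": [0,-20,0],"twist": [0,0,0],"hand": -1},
    {"dp": [0,-60,0],"twist": [0,0,0],"hand": -1},
    {"dp": [0,-110,0],"twist": [0,0,0],"hand": -1},
    {"dp": [0,-157,0],"twist": [0,0,0],"hand": -1},
    {"dp": [0,-157,-40],"twist": [0,0,0],"hand": -1},
  ],
)

```text
clock: 9.18
tool_pos: [0.4863, -0.2594, 0.2024]
eef_rot: [0.004, 1.0, 0.0, -0.003]
contact_force: [0.1, 1.0, 0.5]
opening: 0.004
finger_force: 0.0
```

Run:
```python
from meas import *
S=[r.snapshot(c) for c in('scene','top')]
measure(S); print(r.get_state()['tool_pos'])
for s in S:
  p=cloud(s).reshape(-1,3);x,y,z=p.T;m=(z>.15)&(z<.176)&(x>.44)&(x<.58)&(abs(y+.075)<.03)
  q=p[m][:,:2];f=np.polyfit(q[:,0],q[:,1],1);print('spout line',m.sum(),f,'y at .448',np.polyval(f,.448),'at .607',np.polyval(f,.607))
```

```text
cam 0
hub top 134 [ 0.6139 -0.0898  0.1759] [ 0.61120125 -0.08753405  0.17428805]
spout 170 [ 0.5145 -0.0786  0.1676] [ 0.991 -0.133  0.013] -0.072 0.076
lever 115 [0.543  0.2    0.0869] [ 0.981 -0.191 -0.021] [0.486  0.2111 0.0881] [0.5829 0.1923 0.086 ]
olive rim 163 (array([ 0.45288159, -0.06749129]), np.float64(0.04279364826741546)) [ 0.44904576 -0.07713126  0.09422741]
foot 235 [ 0.6133 -0.0956  0.013 ]
cam 1
hub top 216 [ 0.6055 -0.0882  0.1761] [ 0.605717   -0.08735538  0.17516657]
spout 479 [ 0.5129 -0.0761  0.1673] [-0.991  0.133  0.   ] -0.084 0.075
lever 244 [0.529  0.2048 0.0862] [-0.978  0.208  0.006] [0.5774 0.1945 0.0859] [0.4754 0.2162 0.0866]
olive rim 230 (array([ 0.44857148, -0.06780783]), np.float64(0.04263521667599583)) [ 0.44582542 -0.06253318  0.09479848]
foot 259 [ 0.5965 -0.0904  0.0118]
[ 0.49109457 -0.25635338  0.2074933 ]
spout line 186 [-0.12776776 -0.01252967] y at .448 -0.06976962863638839 at .607 -0.09008470325977598
spout line 447 [-0.12970532 -0.00954227] y at .448 -0.06765025735294625 at .607 -0.08827340343664777
```

The spout line now passes within 1 mm of the pot's middle. Next is the lever.

Request:
step_arm(
  motion=[
    {"dp": [0,0,-50],"twist": [0,0,0],"hand": -1},
    {"dp": [0,20,-70],"twist": [0,0,0],"hand": -1},
    {"dp": [0,75,-75],"twist": [0,0,0],"hand": -1},
    {"dp": [0,135,-75],"twist": [0,0,0],"hand": -1},
    {"dp": [0,195,-75],"twist": [0,0,0],"hand": -1},
  ],
)

```text
clock: 9.9
tool_pos: [0.4883, -0.0567, 0.2793]
eef_rot: [-0.001, 1.0, 0.0, -0.0]
contact_force: [1.1, 0.2, -0.4]
opening: 0.01
finger_force: 0.0
```

Request:
step_arm(
  motion=[
    {"dp": [0,55,0],"twist": [0,0,0],"hand": -1},
    {"dp": [0,110,0],"twist": [0,0,0],"hand": -1},
    {"dp": [0,165,0],"twist": [0,0,0],"hand": -1},
    {"dp": [0,220,0],"twist": [0,0,0],"hand": -1},
    {"dp": [0,222,0],"twist": [0,0,0],"hand": -1},
  ],
)

```text
clock: 10.52
tool_pos: [0.487, 0.169, 0.2794]
eef_rot: [-0.006, 1.0, 0.002, -0.0]
contact_force: [0.6, -0.2, -0.3]
opening: 0.007
finger_force: 0.0
```

Run:
```python
import numpy as np
from h import r
c=r.get_state()['tool_pos'];print(c)
ax=np.array([.569,.198])
for th in [168,158,148,138,128,118,108,98,90,83.4,80]:
    t=np.radians(th);u=np.array([np.cos(t),np.sin(t)]);n=np.array([-u[1],u[0]])
    F=ax+.072*u+n*(.009+.009*abs(n[0])+.0175*abs(n[1])); d=(F-[.489,.160])*1000
    print(th,F.round(3),'tool dp from (.489,.160)',(-d[0]).round(),d[1].round())
```

```text
[0.48704217 0.16896645 0.27942088]
168 [0.493 0.186] tool dp from (.489,.160) -4.0 26.0
158 [0.492 0.198] tool dp from (.489,.160) -3.0 38.0
148 [0.493 0.212] tool dp from (.489,.160) -4.0 52.0
138 [0.497 0.225] tool dp from (.489,.160) -8.0 65.0
128 [0.504 0.238] tool dp from (.489,.160) -15.0 78.0
118 [0.513 0.25 ] tool dp from (.489,.160) -24.0 90.0
108 [0.525 0.259] tool dp from (.489,.160) -36.0 99.0
98 [0.539 0.266] tool dp from (.489,.160) -50.0 106.0
90 [0.551 0.27 ] tool dp from (.489,.160) -62.0 110.0
83.4 [0.557 0.272] tool dp from (.489,.160) -68.0 112.0
80 [0.561 0.273] tool dp from (.489,.160) -72.0 113.0
```

Request:
step_arm(
  motion=[
    {"dp": [0,-3,45],"twist": [0,0,0],"hand": -1},
    {"dp": [0,-3,95],"twist": [0,0,0],"hand": -1},
    {"dp": [0,-3,150],"twist": [0,0,0],"hand": -1},
    {"dp": [0,-3,193],"twist": [0,0,0],"hand": -1},
    {"dp": [0,-3,195],"twist": [0,0,0],"hand": -1},
  ],
)

```text
clock: 11.15
tool_pos: [0.4865, 0.1581, 0.0823]
eef_rot: [-0.0, 1.0, -0.002, -0.003]
contact_force: [-0.1, -0.6, 1.2]
opening: 0.004
finger_force: 0.0
```

Request:
step_arm(
  motion=[
    {"dp": [-3,14,0],"twist": [0,0,0],"hand": -1},
    {"dp": [-4,26,0],"twist": [0,0,0],"hand": -1},
    {"dp": [-3,39,0],"twist": [0,0,0],"hand": -1},
    {"dp": [-4,52,0],"twist": [0,0,0],"hand": -1},
    {"dp": [-8,65,0],"twist": [0,0,0],"hand": -1},
  ],
)

```text
clock: 11.78
tool_pos: [0.4971, 0.2249, 0.085]
eef_rot: [-0.0, 1.0, -0.0, -0.0]
contact_force: [-0.5, -1.0, -0.1]
opening: 0.004
finger_force: 0.6
```

Request:
step_arm(
  motion=[
    {"dp": [-7,13,0],"twist": [0,0,0],"hand": -1},
    {"dp": [-16,25,0],"twist": [0,0,0],"hand": -1},
    {"dp": [-28,34,0],"twist": [0,0,0],"hand": -1},
    {"dp": [-42,41,0],"twist": [0,0,0],"hand": -1},
    {"dp": [-50,44,0],"twist": [0,0,0],"hand": -1},
  ],
)

```text
clock: 12.4
tool_pos: [0.5478, 0.2693, 0.0846]
eef_rot: [-0.0, 1.0, 0.001, 0.0]
contact_force: [-2.4, -0.2, -0.3]
opening: 0.006
finger_force: 0.4
```

Run:
```python
from meas import *
S=[r.snapshot(c) for c in('scene','top')]
measure(S); print(r.get_state()['tool_pos'])
cv2.imwrite('pics/lev.png',cv2.resize(np.hstack([S[0]['pixels'][110:250,230:410],S[1]['pixels'][140:280,80:260]])[...,::-1],None,fx=2.2,fy=2.2,interpolation=cv2.INTER_CUBIC))
```

```text
cam 0
hub top 136 [ 0.6141 -0.0898  0.1757] [ 0.61085902 -0.08781838  0.17380893]
spout 272 [0.5318 0.0163 0.1671] [ 0.179  0.984 -0.005] -0.104 0.18
lever 149 [0.5726 0.2328 0.086 ] [ 0.045 -0.999 -0.004] [0.5701 0.288  0.0862] [0.5747 0.1847 0.0858]
olive rim 166 (array([ 0.45273887, -0.0668978 ]), np.float64(0.04302232294401066)) [ 0.448731   -0.0771903   0.09355246]
foot 236 [ 0.6133 -0.0957  0.0131]
cam 1
hub top 216 [ 0.6054 -0.0881  0.1761] [ 0.60611222 -0.08733807  0.17616906]
spout 648 [ 0.5214 -0.009   0.1679] [-0.128 -0.992 -0.01 ] -0.204 0.085
lever 54 [0.5661 0.2211 0.0859] [-0.049 -0.999  0.007] [0.5673 0.2443 0.0857] [0.5643 0.185  0.0862]
olive rim 230 (array([ 0.44852949, -0.06784394]), np.float64(0.04269211666927877)) [ 0.44586114 -0.06260618  0.09481835]
foot 264 [ 0.5961 -0.0903  0.0121]
[0.54815938 0.26909071 0.08465115]
```

View pics/lev.png

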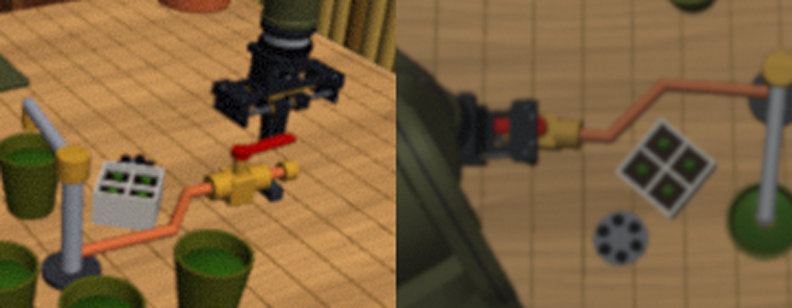

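The left half shows the red lever at (265,145), nearly in line with the pipe. I'll push on to the stop, watching the force.

Request:
step_arm(
  motion=[
    {"dp": [-4,1,0],"twist": [0,0,0],"hand": -1},
    {"dp": [-7,2,0],"twist": [0,0,0],"hand": -1},
    {"dp": [-9,2,0],"twist": [0,0,0],"hand": -1},
    {"dp": [-9,2,0],"twist": [0,0,0],"hand": -1},
  ],
)

```text
clock: 13.0
tool_pos: [0.5546, 0.2699, 0.0846]
eef_rot: [-0.0, 1.0, -0.001, -0.002]
contact_force: [-5.2, -0.3, 1.9]
opening: 0.006
finger_force: 2.4
```

Request:
step_arm(
  motion=[
    {"dp": [-2,0,0],"twist": [0,0,0],"hand": -1},
    {"dp": [-3,0,0],"twist": [0,0,0],"hand": -1},
    {"dp": [-3,0,0],"twist": [0,0,0],"hand": -1},
  ],
)

```text
clock: 13.38
tool_pos: [0.5549, 0.2699, 0.0844]
eef_rot: [-0.001, 1.0, -0.001, -0.004]
contact_force: [-9.9, -1.2, 5.7]
opening: 0.001
finger_force: 5.3
```

The finger stopped moving while the force rose to about 10 N, so the lever is on its stop. I'll back off and check.

Request:
step_arm(
  motion=[
    {"dp": [8,0,0],"twist": [0,0,0],"hand": -1},
    {"dp": [40,0,0],"twist": [0,0,0],"hand": -1},
    {"dp": [60,0,-40],"twist": [0,0,0],"hand": -1},
    {"dp": [60,20,-100],"twist": [0,0,0],"hand": -1},
    {"dp": [60,60,-150],"twist": [0,0,0],"hand": -1},
  ],
)

```text
clock: 14.0
tool_pos: [0.5009, 0.3279, 0.2355]
eef_rot: [0.001, 1.0, 0.0, 0.002]
contact_force: [1.5, 1.2, 0.1]
opening: 0.007
finger_force: 0.0
```

Request:
step_arm(
  motion=[
    {"dp": [40,40,-20],"twist": [0,0,0],"hand": -1},
    {"dp": [80,80,-40],"twist": [0,0,0],"hand": -1},
    {"dp": [120,120,-40],"twist": [0,0,0],"hand": -1},
    {"dp": [160,160,-40],"twist": [0,0,0],"hand": -1},
    {"dp": [160,160,-40],"twist": [0,0,0],"hand": -1},
  ],
)

```text
clock: 14.62
tool_pos: [0.3342, 0.4939, 0.2738]
eef_rot: [-0.005, 1.0, 0.003, -0.001]
contact_force: [1.3, -0.9, 0.1]
opening: 0.003
finger_force: 0.0
```

Run:
```python
from meas import *
S=[r.snapshot(c) for c in('scene','top')]
measure(S); print(r.get_state()['tool_pos'])
for t in['clay_pot','seed_tray','rake','pot_feet']:
  for o in r.search_frame('top',t)[:1]: print(t,toworld(S[1],o['at']).round(3))
s=S[1]
p=cloud(s).reshape(-1,3);x,y,z=p.T;m=(z>.15)&(z<.176)&(x>.44)&(x<.58)&(abs(y+.075)<.03)
f=np.polyfit(p[m,0],p[m,1],1);print(f,np.polyval(f,.448))
cv2.imwrite('pics/end.png',cv2.resize(s['pixels'][90:310,80:380,::-1],None,fx=2.6,fy=2.6))
```

```text
cam 0
hub top 138 [ 0.6143 -0.0896  0.1756] [ 0.61129006 -0.08747539  0.17355048]
spout 174 [ 0.5153 -0.0785  0.1675] [ 0.992 -0.125  0.003] -0.068 0.076
lever 140 [0.5776 0.2299 0.0857] [0.103 0.995 0.001] [0.5729 0.1844 0.0857] [0.5836 0.2879 0.0858]
olive rim 165 (array([ 0.45298714, -0.06736079]), np.float64(0.04275446472444821)) [ 0.44866318 -0.07814127  0.09402696]
foot 236 [ 0.6132 -0.0954  0.0131]
cam 1
hub top 217 [ 0.6054 -0.0881  0.176 ] [ 0.60605902 -0.08736723  0.17487154]
spout 482 [ 0.5128 -0.0761  0.1673] [-0.991  0.134 -0.002] -0.085 0.075
lever 242 [0.5697 0.2337 0.0858] [-0.111 -0.994  0.009] [0.5758 0.2885 0.0853] [0.5643 0.1853 0.0863]
olive rim 231 (array([ 0.44855361, -0.06786949]), np.float64(0.04260000854068163)) [ 0.44347842 -0.06250994  0.09497326]
foot 277 [ 0.5956 -0.0908  0.0118]
[0.33957027 0.48919898 0.27320762]
clay_pot [ 0.487 -0.2    0.081]
seed_tray [0.517 0.05  0.039]
rake [ 0.548 -0.348  0.013]
pot_feet [0.438 0.105 0.008]
[-0.13053451 -0.0090915 ] -0.06757096550986785
```

View pics/end.png

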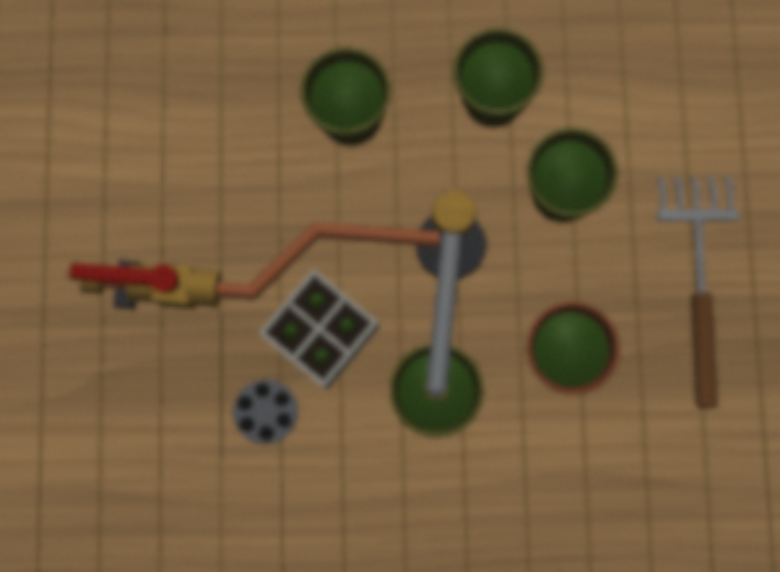

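The outlet (437,390) is over the olive pot's centre, the red lever (70,270)–(165,278) lies along the pipe at its stop, and nothing else has moved.

```bash
python3 -c "
from plant import r
print(r.finish_job())"
```

```text
the job is handed in; nothing more can be done
None
```

The job is done and handed in: the spout outlet is within about 1 mm of the olive pot's centre line, the tap lever was then pushed to its fully open stop, and nothing else moved.

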